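Couple the inline filter to the bench air outlet

TASK

Connect the inline filter to the sloping air outlet. First pull the outlet's coupler sleeve fully back towards the block until it stays back by itself and let go of it; then take the filter from its parking block and push its plug straight into the socket, fully home, so that the sleeve springs forward and locks it. Let go and leave the other things on the worktop where they are.

Things in the scene. Friction and masses are not known exactly. Their poses are not given: they have to be found in the camera images.
- outlet: Air outlet, screwed down: aluminium base plate 125 x 96 x 12 mm with a grey block 58 mm wide whose top slopes 30 degrees and looks along -x of this body (roughly to the robot). The coupler socket stands out of the sloping top at right angles. Origin: underside of the plate. It does not move during the work.
- socket_mouth (a point): Centre of the open end of the socket, a brass tube (outside 39 mm, bore 28 mm). z points out of the mouth along the coupling axis, 30 degrees from vertical; y is level. The mouth is 78 mm from the sloping face. Two jaws, 16 to 24 mm behind the mouth, block the bore while the sleeve is forward and open as it is pulled back.
- sleeve_grip (a point): Point on the coupling axis at mid-grip of the sleeve, a ribbed steel collar round the socket, 48 mm diameter, 46 mm long, with a 56 mm flange at its lower end (flange top 22 mm behind this point; mouth-side end 16 mm ahead). Sleeve forward: 18 mm behind socket_mouth. Moves with the sleeve. Axes as socket_mouth.
- sleeve (a joint): How far the sleeve is pulled back along -z of socket_mouth, in m: 0 forward (locked), 0.016 at the stop. Its spring pushes about 4 N at 0, 8 N at the stop. Pulled to the stop and let go, it is caught and stays at about 0.0115. A plug pushed fully home (some 5 to 15 N) releases it: it springs forward to about 0 and locks the plug.
- park: Parking block, aluminium, 66 x 66 x 42 mm, fixed to the worktop, with a vertical 29 mm hole in which the filter stands upright, plug down; the filter lifts out freely (38 mm). Origin: centre of the underside.
- filter_grip (a point): Point on the axis of the inline filter, at the middle of its white cylindrical body (40 mm diameter, 56 mm long), where to grasp it. The filter is round, 112 mm long, 0.2 to 0.4 kg; its z axis points from the plug to the outlet spigot. This point is 74 mm above the plug's tip, 38 mm below the spigot's end.
- filter_tip (a point): Centre of the flat end of the filter's steel plug, 24 mm diameter and 38 mm long, with a 3 mm chamfer at the tip, a groove 12 to 24 mm from the tip, and above the plug a 35 mm shoulder, 8 mm thick. Fully home, the shoulder rests on the socket's mouth: the tip lies 38 mm behind socket_mouth. Axes as filter_grip.
- vial: Lidded sample vial, 34 mm diameter, 60 mm high, a bystander; origin at the centre of its underside.
- bench_timer: White wedge-shaped bench timer, 48 x 62 x 55 mm, a bystander; origin at the centre of its underside.
- box_of_slides: Small green carton of slides, 27 x 80 x 22 mm, a bystander; origin at the centre of its underside.

How it is judged:
By the outcome, as a careful person would: the job done as asked, in the order asked, and still so for the second after the job is handed in, with the robot touching nothing.
It also fails if it takes over 51 s, if anything falls off the work surface, if the arm or the gripper's body presses on something with over 40 N, if the wrist force passes 120 N, or if a joint passes its speed limit or range.

ROBOT

A 7-joint arm with a two-finger parallel gripper is mounted at the origin on a cart in front of the work surface, level with it; the furniture and walls round the work are solid. World frame = base frame: x ahead of the robot, y to its left, z up, the work surface at z = 0. Lengths are in m, angles in rad, forces in N, time in s.
With the tool pointing down it reaches from about 0.425 to 0.925 m from the base axis. Payload 6.8 kg.
Tool frame: the origin (TCP) lies on the mounting face of the last link; the fingertips stand 173 mm ahead of it and the grasp point (between the pads) lies 155 mm ahead of it; z points along the fingers, y is the line along which they close (so a half turn about z gives the same grasp; the last joint's range is limited). The gripper opens to 85 mm and grips with 20 to 120 N. Pads are 22 mm wide; open, the fingers measure 114 mm over their backs; the gripper's body (76 mm by 85 mm) begins 54 mm behind the grasp point. The pads swing forward as they close: fully open they stand 13 mm farther back than shut.
Start: joints at [-1.256, 0.477, 0.022, 1.555, -0.011, 1.109, -0.083], TCP at [0.277, 0.616, 0.405] pointing down, gripper open.
Joint ranges: [-2.96, 2.96], [-0.34, 2.1], [-1.41, 1.46], [0.24, 2.44], [-1.37, 4.51], [0.17, 1.92], [-2.96, 2.96]. Speed limits (rad/s): [2.39, 2.39, 3.14, 3.14, 3.14, 3.14, 3.14].

INTERFACE

Orientations are given as a rotation vector (axis times angle).
In Python, from bench import r gives the robot as it stands.
- The arm moves only by the tool arm_command, never from a script. Its argument "plan" is a list of rows, each an object of numbers: "claw": the closure, from 0 (fully open) to 1 (shut); "tx", "ty", "tz": the shift along the tool's x, y, z in m; "ax", "ay", "az": the turn, a rotation vector about the tool's x, y, z in degrees. A call has exactly 10 rows; each row shifts and turns the commanded pose from where the row before left it, along the tool's axes as they then stand; what a row does not reach is not made up. A row lasts 1/12 s, in which the tool goes at most 41.7 mm and 7.16 degrees, less where a joint would pass 70% of its speed; a pose out of reach is approached as far as the arm can. A call is refused whole if a number of a shift passes 0.0417 or a number of a turn 7.16, either way. A call with a gripper value outside its range is refused whole. The fingers move at their own pace and stop on an object; "squeeze" is the grip in N (left out, the last holds). Time passes only in rows, so rows that do not move let the fingers close, or fill a call up. It gives the time, the measured TCP pose, the force, the opening and the grip force at its end, in the units of the state.
- r.get_obs(): the state, without advancing time (a new reading comes with each control period).
- r.grab_frame(name): name is "scene" or "side" or "wrist"; returns the picture (420x560x3 uint8, red, green, blue); there is no depth.
- r.camera_model(name): a dict with "fx", "fy", "cx", "cy" (pixels), "k1" (the pictures are not rectified: a ray, as slopes to the right and down, at radius r is drawn at 1 + k1 r^2 times it, then the intrinsics apply), "position" and "orientation" of the camera in the world; the wrist camera has in their place "tool_from_camera" (4x4, takes a point from camera to tool coordinates, whose origin is the TCP and whose axes are the flange's). Camera axes: x right, y up, looking along -z (the intrinsics and any distortion apply to the point x, -y, -z); pixel columns grow to the right and rows downward; lengths in m; the calibration is good to about 2 mm. A picture is of the moment at which its call begins: read the wrist's pose just before it. camera_model takes no time and is no camera call.
- r.hand_in(): hands the job in; it is judged then, once.
Trained networks look in the newest picture that a camera, given by its name, has taken for a name from the list of things; names that differ only in an ending like _2 or _b are one class to them, and where a whole thing is asked for, a point or a joint stands for the part that bears it (a point fixed in the world has none). Each returns a list of dicts, best first, with "confidence" (0 to 1); they miss things now and then, are a little off and sometimes report something else, mostly with a low value. They report only what shows in the picture. A call takes as long as a camera call.
- r.boxes_of(target, camera): "location" ([x, y, z] in m, in the coordinates of the camera as it stood for that picture, good to about 4 mm: the middle of the surface that is visible of it).
- r.tip_of(target, camera): "location" ([x, y, z] in m, in the coordinates of the camera as it stood for that picture, good to about 4 mm: a listed point, or the origin of a listed thing).
The state is a dict: "clock": time; "joints": joint angles; "qvel": joint speeds; "tau": joint torques, N m; "tcp_pos": TCP position; "orientation": TCP orientation; "contact_force": force on the tool from outside, world axes, zero at the start; "moment": the same for the moment, N m; "grip_width": finger opening in m; "gripper_force": force on a finger pad.
Only numpy, scipy, OpenCV 4.12 (cv2) and the standard library are available. Lean on these libraries where they do the work, as an engineer would, in place of code of your own. Each camera call takes 0.05 s, during which the arm holds its last target. There are 200 camera calls.

## Working session

There is one attempt and no reset: what is moved stays moved. The work goes in short steps, Python scripts to look and compute and a tool call to move; the robot and the scene stay as the last step left them, time stands still between calls to the robot, and variables do not carry over. Pictures are saved under pics/ and viewed, at most 10 in all, crops included, and the job is handed in when it is done.

Besides the shell and the picture viewer there is one more tool, called after "Emit:" as a command line: name --argument value ..., lists and objects as JSON in quotes. arm_command: Moves the arm, as the interface text tells. Its arguments: {"type":"object","properties":{"plan":{"type":"array","items":{"type":"object","properties":{"claw":{"type":"number"},"tx":{"type":"number"},"ty":{"type":"number"},"tz":{"type":"number"},"ax":{"type":"number"},"ay":{"type":"number"},"az":{"type":"number"}}}},"squeeze":{"type":"number"}},"required":["plan"]}

```bash
mkdir -p pics
cat > h.py <<'E'
import numpy as np, cv2
from scipy.spatial.transform import Rotation as R
from bench import r
def campose(name,obs=None):
    m=r.camera_model(name)
    if name=='wrist':
        T=np.array(m['tool_from_camera']); o=obs or r.get_obs()
        W=np.eye(4); W[:3,:3]=R.from_rotvec(o['orientation']).as_matrix(); W[:3,3]=o['tcp_pos']
        return W@T
    T=np.eye(4); q=np.array(m['orientation'])
    T[:3,:3]= q if q.shape==(3,3) else R.from_rotvec(q).as_matrix() if q.size==3 else R.from_quat(q).as_matrix()
    T[:3,3]=m['position']; return T
def shot(name,fn):
    o=r.get_obs(); T=campose(name,o); im=r.grab_frame(name); cv2.imwrite('pics/'+fn,im[:,:,::-1]); return T,im
def find(t,name,T,kind='tip'):
    d=(r.tip_of if kind=='tip' else r.boxes_of)(t,name)
    return [(round(x['confidence'],2),np.round((T@np.r_[x['location'],1])[:3],4)) for x in d[:2]]
def proj(name,T,P):
    m=r.camera_model(name); p=(np.linalg.inv(T)@np.r_[P,1])[:3]; u=np.array([p[0],-p[1]])/-p[2]
    u=u*(1+m['k1']*(u@u)); return np.array([m['fx']*u[0]+m['cx'],m['fy']*u[1]+m['cy']])
E
python3 - <<'E'
from h import *
print(r.get_obs()); print(r.camera_model('scene'),r.camera_model('wrist'))
for c in ['scene','side']:
    T,im=shot(c,c+'0.png')
    for t in ['outlet','socket_mouth','sleeve_grip','park','filter_grip','filter_tip','vial','bench_timer','box_of_slides']: print(c,t,find(t,c,T))
a=cv2.imread('pics/scene0.png');b=cv2.imread('pics/side0.png');cv2.imwrite('pics/both.png',cv2.resize(np.vstack([a,b]),(560*600//840*1,600)) if 0 else cv2.resize(np.hstack([a,b]),(800,300)))
E
```

```text
{'clock': 0.0, 'joints': array([-1.25615223,  0.47782869,  0.02237607,  1.55645567, -0.01152097,
        1.10932549, -0.08308902]), 'qvel': array([ 0.00079715,  0.00026433,  0.00010341,  0.00089304,  0.00202539,
        0.00100139, -0.00071403]), 'tau': array([-5.98123770e-04, -5.96440315e+01,  1.60748418e+00, -2.81208247e+01,
        1.24620635e-02,  9.02533997e-03, -7.05655950e-06]), 'tcp_pos': array([0.27682213, 0.6153205 , 0.40370518]), 'orientation': array([-6.59070626e-01, -3.07141614e+00,  2.93843145e-03]), 'contact_force': array([-0.70698279,  0.78306619,  0.61231014]), 'moment': array([ 0.03625795, -0.04649843, -0.00695838]), 'gripper_force': 0.0, 'grip_width': 0.08571600874224956}
{'fx': 385.6899032675253, 'fy': 385.6899032675253, 'cx': 278.6667012470719, 'cy': 208.50073860427867, 'k1': -0.07561011827881692, 'position': array([ 0.71830252, -0.12929642,  0.80211482]), 'orientation': array([0.58232664, 0.10337091, 0.34435546])} {'fx': 368.21631782532313, 'fy': 368.21631782532313, 'cx': 279.5012465191318, 'cy': 207.4067321961982, 'k1': -0.04729306591787683, 'tool_from_camera':
[... 840 characters left out ...]
62, array([6.882e-01, 3.280e-01, 6.000e-04]))]
scene bench_timer [(0.59, array([ 0.7337,  0.192 , -0.0026]))]
scene box_of_slides [(0.76, array([0.3209, 0.1813, 0.0033]))]
side outlet [(0.85, array([0.4808, 0.384 , 0.0013]))]
side socket_mouth [(0.64, array([0.4717, 0.3582, 0.149 ]))]
side sleeve_grip [(0.95, array([0.4792, 0.3638, 0.1286]))]
side park [(0.83, array([ 0.5362,  0.1862, -0.0021]))]
side filter_grip [(0.56, array([0.5333, 0.1834, 0.0768]))]
side filter_tip [(0.98, array([0.5346, 0.1887, 0.0044]))]
side vial [(0.73, array([ 0.688 ,  0.331 , -0.0054]))]
side bench_timer [(0.64, array([0.7336, 0.1913, 0.0019]))]
side box_of_slides [(0.74, array([3.241e-01, 1.813e-01, 2.000e-04]))]
```

View pics/both.png

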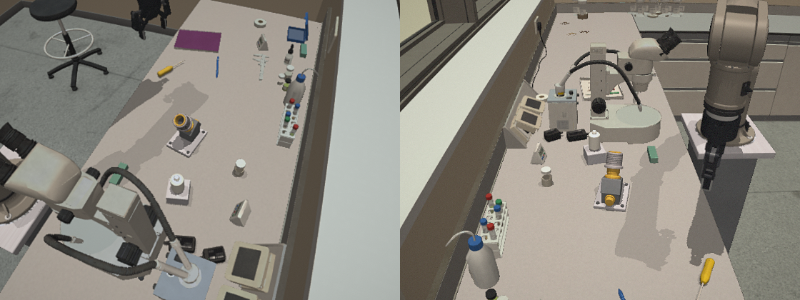

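The outlet shows at about (185,135), the filter standing in its park at (178,187) in the left (scene) half; the microscope is beside the park on the -y side. Next: the outlet's yaw.

Run:
```python
from h import *
c=[]
for n in ['scene','side']:
    T=campose(n); im=cv2.imread(f'pics/{n}0.png'); u,v=proj(n,T,[0.478,0.375,0.06]).astype(int); print(n,u-50,v-50)
    c.append(cv2.resize(im[v-50:v+50,u-50:u+50],(400,400),interpolation=cv2.INTER_CUBIC))
cv2.imwrite('pics/crop.png',np.hstack(c))
```

```text
scene 207 137
side 247 198
```

View pics/crop.png

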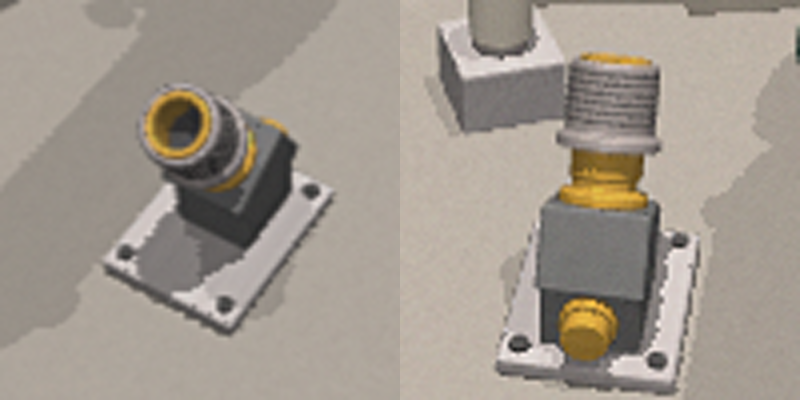

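The crops show the socket leaning away from the inlet side. Plate corners: scene (105,262), (232,328), (333,190); side (97,370), (275,388), (298,235).

```bash
cat >> h.py <<'E'
def ray(name,T,uv):
    m=r.camera_model(name); d=(np.array(uv)-[m['cx'],m['cy']])/[m['fx'],m['fy']]; u=d.copy()
    for _ in range(20): u=d/(1+m['k1']*(u@u))
    return T[:3,3],T[:3,:3]@np.array([u[0],-u[1],-1])
def onz(name,T,uv,z):
    o,d=ray(name,T,uv); return o+d*(z-o[2])/d[2]
E
python3 - <<'E'
from h import *
for n,o,P in [('scene',(207,137),[(105,262),(232,328),(333,190)]),('side',(247,198),[(97,368),(275,386),(298,235)])]:
    T=campose(n); Q=[onz(n,T,np.array(o)+np.array(p)/4,0.010) for p in P]
    for q in Q: print(n,q.round(4))
    for a,b in zip(Q,Q[1:]): d=b-a; print(np.linalg.norm(d).round(4),np.degrees(np.arctan2(d[1],d[0])).round(1))
    print('mid',(Q[0]+Q[2])/2)
    print(T[:3,3])
E
```

```text
scene [0.423  0.3441 0.01  ]
scene [0.5151 0.3264 0.01  ]
scene [0.5377 0.4468 0.01  ]
0.0938 -10.9
0.1225 79.3
mid [0.48035886 0.395438   0.01      ]
[ 0.71830252 -0.12929642  0.80211482]
side [0.5359 0.4532 0.01  ]
side [0.4427 0.4684 0.01  ]
side [0.42   0.3431 0.01  ]
0.0944 170.7
0.1274 -100.3
mid [0.47791676 0.39817616 0.01      ]
[0.53272103 1.24387524 0.73785763]
```

```bash
cat >> h.py <<'E'
AX=np.array([-0.092,-0.4915,0.866]); AX/=np.linalg.norm(AX)
def Rt(axis,yref):   # tool looking along -axis, y nearest yref
    z=-axis; y=np.array(yref)-z*np.dot(yref,z); y/=np.linalg.norm(y); return np.c_[np.cross(y,z),y,z]
RS=Rt(AX,[0.184,0.983,0]); RV=Rt(np.array([0,0,1.]),[0.184,0.983,0])
def delta(p,Rm,o=None):
    o=o or r.get_obs(); R0=R.from_rotvec(o['orientation']).as_matrix(); d=np.array(p)-o['tcp_pos']
    rv=np.degrees(R.from_matrix(R0.T@Rm).as_rotvec())
    print('shift in present tool mm',(R0.T@d*1e3).round(1),'turn deg',rv.round(2),'shift in target tool mm',(Rm.T@d*1e3).round(1))
def tri(a,b):
    (o1,d1),(o2,d2)=a,b; s=np.linalg.lstsq(np.c_[d1,-d2],o2-o1,rcond=None)[0]; p,q=o1+d1*s[0],o2+d2*s[1]; return ((p+q)/2).round(3),np.linalg.norm(p-q).round(3)
E
python3 - <<'E'
from h import *
A,B=campose('scene'),campose('side')
for n,a,b in [('eyepiece',(20,196),(375,56)),('columntop',None,(277,63)),]:
    if a: print(n,tri(ray('scene',A,a),ray('side',B,b)))
print('base front',[onz('side',B,p,0).round(3) for p in [(322,196),(360,180),(270,190)]])
g=np.array([.4744,.3688,.1344])
delta(g+AX*.255,RS)
E
python3 -c "
import cv2;a=cv2.imread('pics/scene0.png');b=cv2.imread('pics/side0.png')
import numpy as np;cv2.imwrite('pics/mic.png',cv2.resize(np.hstack([a[150:420,0:350],b[30:300,200:550]]),(800,309)))"
```

```text
eyepiece (array([0.277, 0.029, 0.381]), np.float64(0.001))
base front [array([0.394, 0.064, 0.   ]), array([ 0.275, -0.023,  0.   ]), array([0.538, 0.029, 0.   ])]
shift in present tool mm [-311.4 -268.    49.5] turn deg [-29.86   3.56 -13.31] shift in target tool mm [-239.5 -313.8 -124. ]
```

View pics/mic.png

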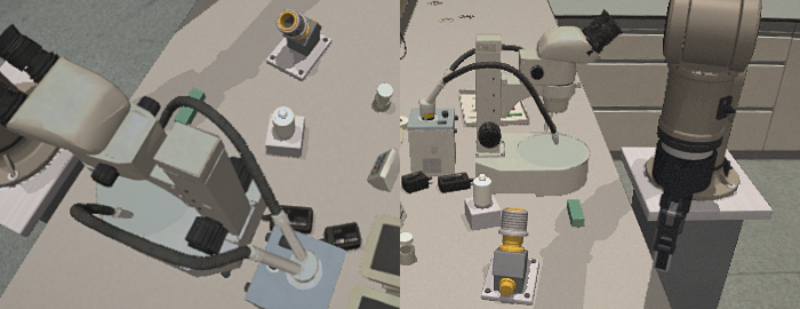

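The microscope stands at y < 0.06, with its eyepiece near (0.28, 0.03, 0.38) and its hose loop near the park. The sleeve approach stays clear of them.

Emit:
arm_command --plan '[{"claw": 0, "tx": -0.02, "ty": -0.018, "tz": 0}, {"tx": -0.02, "ty": -0.018, "tz": 0}, {"tx": -0.02, "ty": -0.018, "tz": 0}, {"tx": -0.02, "ty": -0.018, "tz": 0}, {"tx": -0.02, "ty": -0.018, "tz": 0}, {"tx": -0.02, "ty": -0.018, "tz": 0}, {"tx": -0.02, "ty": -0.018, "tz": 0}, {"tx": -0.02, "ty": -0.018, "tz": 0}, {"tx": -0.02, "ty": -0.018, "tz": 0}, {"tx": -0.02, "ty": -0.018, "tz": 0}]' --squeeze 80

```text
invalid input at $.plan[0]: expected keys claw, tx, ty, tz, ax, ay, az
```

Emit:
arm_command --plan '[{"tx": -0.018, "ty": -0.012, "ax": -4, "ay": 0.5, "az": -2}, {"tx": -0.018, "ty": -0.012, "ax": -4, "ay": 0.5, "az": -2}, {"tx": -0.018, "ty": -0.012, "ax": -4, "ay": 0.5, "az": -2}, {"tx": -0.018, "ty": -0.01, "ax": -4, "ay": 0.5, "az": -2}, {"tx": -0.015, "ty": -0.01, "ax": -4, "ay": 0.5, "az": -2}, {"tx": -0.01, "ty": -0.01, "ax": -4, "ay": 0.5, "az": -2}, {"ax": -3, "ay": 0.5, "az": -1}, {"ax": -3, "ay": 0.3, "az": 0}, {"tx": 0}, {"tx": 0}]'

```text
invalid input at $.plan[0]: expected keys claw, tx, ty, tz, ax, ay, az
```

Run:
```python
from h import *
g=np.array([.4744,.3688,.1344])
delta(g+AX*.255,RS)
print(r.get_obs()['joints'].round(2))
T,im=shot('wrist','w1.png')
for t in ['socket_mouth','sleeve_grip','outlet']: print(t,find(t,'wrist',T))
A=campose('scene');B=campose('side')
S=[onz('side',B,(200+x/1.143,30+y/1.143),0) for x,y in [(0,0)]]
sp=np.array([(433,95),(455,78),(480,66),(505,68),(525,82),(545,110),(555,138)],float)
sp=np.array([[np.interp(k,range(7),sp[:,i]) for i in (0,1)] for k in np.linspace(0,6,60)])
for q in [(265,190),(245,160),(230,130),(215,115),(180,98)]:
    a=ray('scene',A,(q[0]/1.143,150+q[1]/1.143))
    print(q,min((tri(a,ray('side',B,(200+s[0]/1.143,30+s[1]/1.143))) for s in sp),key=lambda t:t[1]))
```

```text
shift in present tool mm [-311.4 -268.    49.5] turn deg [-29.86   3.56 -13.31] shift in target tool mm [-239.5 -313.8 -124. ]
[-1.26  0.48  0.02  1.56 -0.01  1.11 -0.08]
socket_mouth []
sleeve_grip []
outlet [(0.57, array([0.4809, 0.3853, 0.0008]))]
(265, 190) (array([0.255, 0.209, 0.264]), np.float64(0.749))
(245, 160) (array([0.223, 0.228, 0.245]), np.float64(0.692))
(230, 130) (array([0.196, 0.252, 0.237]), np.float64(0.636))
(215, 115) (array([0.172, 0.259, 0.23 ]), np.float64(0.599))
(180, 98) (array([0.118, 0.251, 0.217]), np.float64(0.533))
```

View pics/w1.png

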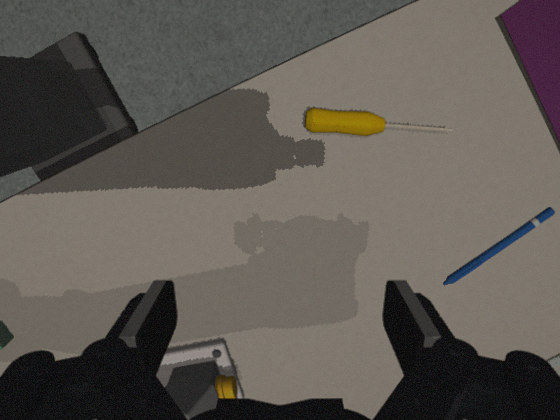

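That was the start view: only the outlet's plate edge, at about (200,360). I'll resend with all keys filled in.

Emit:
arm_command --plan '[{"claw": 0, "tx": -0.02, "ty": -0.018, "tz": 0, "ax": 0, "ay": 0, "az": 0}, {"claw": 0, "tx": -0.02, "ty": -0.018, "tz": 0, "ax": 0, "ay": 0, "az": 0}, {"claw": 0, "tx": -0.02, "ty": -0.018, "tz": 0, "ax": 0, "ay": 0, "az": 0}, {"claw": 0, "tx": -0.02, "ty": -0.018, "tz": 0, "ax": 0, "ay": 0, "az": 0}, {"claw": 0, "tx": -0.02, "ty": -0.018, "tz": 0, "ax": 0, "ay": 0, "az": 0}, {"claw": 0, "tx": -0.02, "ty": -0.018, "tz": 0, "ax": 0, "ay": 0, "az": 0}, {"claw": 0, "tx": -0.02, "ty": -0.018, "tz": 0, "ax": 0, "ay": 0, "az": 0}, {"claw": 0, "tx": -0.02, "ty": -0.018, "tz": 0, "ax": 0, "ay": 0, "az": 0}, {"claw": 0, "tx": -0.02, "ty": -0.018, "tz": 0, "ax": 0, "ay": 0, "az": 0}, {"claw": 0, "tx": -0.02, "ty": -0.018, "tz": 0, "ax": 0, "ay": 0, "az": 0}]' --squeeze 80

```text
clock: 2.03
tcp_pos: [0.3859, 0.3681, 0.4049]
orientation: [0.659, 3.071, 0.001]
contact_force: [0.4, -0.6, -0.4]
grip_width: 0.0854
gripper_force: 0.0
```

Emit:
arm_command --plan '[{"claw": 0, "tx": -0.018, "ty": -0.012, "tz": 0, "ax": -4, "ay": 0.5, "az": -2}, {"claw": 0, "tx": -0.018, "ty": -0.012, "tz": 0, "ax": -4, "ay": 0.5, "az": -2}, {"claw": 0, "tx": -0.018, "ty": -0.012, "tz": 0, "ax": -4, "ay": 0.5, "az": -2}, {"claw": 0, "tx": -0.018, "ty": -0.01, "tz": 0, "ax": -4, "ay": 0.5, "az": -2}, {"claw": 0, "tx": -0.015, "ty": -0.01, "tz": 0, "ax": -4, "ay": 0.5, "az": -2}, {"claw": 0, "tx": -0.01, "ty": -0.01, "tz": 0, "ax": -4, "ay": 0.5, "az": -2}, {"claw": 0, "tx": 0, "ty": 0, "tz": 0, "ax": -3, "ay": 0.5, "az": -1}, {"claw": 0, "tx": 0, "ty": 0, "tz": 0, "ax": -3, "ay": 0.3, "az": 0}, {"claw": 0, "tx": 0, "ty": 0, "tz": 0, "ax": 0, "ay": 0, "az": 0}, {"claw": 0, "tx": 0, "ty": 0, "tz": 0, "ax": 0, "ay": 0, "az": 0}]'

```text
clock: 2.87
tcp_pos: [0.4552, 0.2755, 0.3929]
orientation: [0.286, 2.985, 0.804]
contact_force: [-0.3, 0.7, -0.7]
grip_width: 0.0851
gripper_force: 0.0
```

Run:
```python
from h import *
g=np.array([.4744,.3688,.1344])
delta(g+AX*.255,RS)
print(r.get_obs()['joints'].round(2))
T,im=shot('wrist','w2.png')
for t in ['socket_mouth','sleeve_grip','outlet']: print(t,find(t,'wrist',T))
m=g+AX*.018; print('proj mouth',proj('wrist',T,m),'grip',proj('wrist',T,g))
A=campose('scene');B=campose('side')
sp=np.array([(433,95),(455,78),(480,66),(505,68),(525,82),(545,110),(555,138)],float)-[400,0]
sp=np.array([[np.interp(k,range(7),sp[:,i]) for i in (0,1)] for k in np.linspace(0,6,60)])
for q in [(265,190),(245,160),(230,130),(215,115),(180,98)]:
    a=ray('scene',A,(q[0]/1.143,150+q[1]/1.143))
    print(q,min((tri(a,ray('side',B,(200+s[0]/1.143,30+s[1]/1.143))) for s in sp),key=lambda t:t[1]))
```

```text
shift in present tool mm [ -2.3 -46.8  16.4] turn deg [ 0.07 -0.54 -0.49] shift in target tool mm [ -1.8 -46.8  16.5]
[-0.53  0.2  -0.03  2.03 -0.66  0.65  1.31]
socket_mouth [(0.78, array([0.4717, 0.3618, 0.1441]))]
sleeve_grip []
outlet [(0.57, array([0.4828, 0.3828, 0.0017]))]
proj mouth [207.72993516 223.18354597] grip [212.41745232 213.92759453]
(265, 190) (array([0.596, 0.012, 0.264]), np.float64(0.001))
(245, 160) (array([0.562, 0.031, 0.288]), np.float64(0.001))
(230, 130) (array([0.534, 0.054, 0.309]), np.float64(0.002))
(215, 115) (array([0.507, 0.065, 0.311]), np.float64(0.002))
(180, 98) (array([0.44 , 0.082, 0.284]), np.float64(0.0))
```

View pics/w2.png

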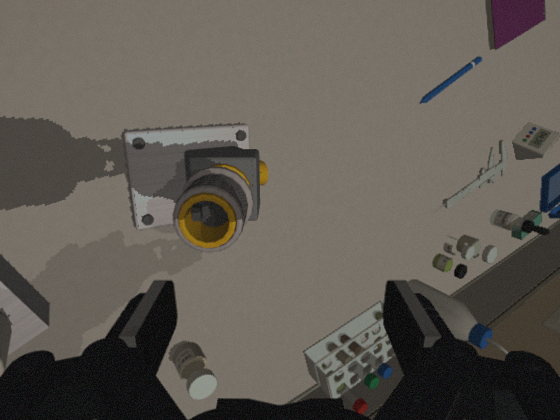

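The socket mouth is seen at (208,221) against (207.7,223) predicted, so the estimate is good to about 2 mm. The hose, at y<0.08 and z≈0.3, clears the park. Next I align over the axis.

Emit:
arm_command --plan '[{"claw": 0, "tx": 0, "ty": -0.012, "tz": 0.004, "ax": 0, "ay": 0, "az": 0}, {"claw": 0, "tx": -0.002, "ty": -0.012, "tz": 0.004, "ax": 0, "ay": -0.5, "az": -0.5}, {"claw": 0, "tx": 0, "ty": -0.012, "tz": 0.004, "ax": 0, "ay": 0, "az": 0}, {"claw": 0, "tx": 0, "ty": -0.011, "tz": 0.004, "ax": 0, "ay": 0, "az": 0}, {"claw": 0, "tx": 0, "ty": 0, "tz": 0, "ax": 0, "ay": 0, "az": 0}, {"claw": 0, "tx": 0, "ty": 0, "tz": 0, "ax": 0, "ay": 0, "az": 0}, {"claw": 0, "tx": 0, "ty": 0, "tz": 0, "ax": 0, "ay": 0, "az": 0}, {"claw": 0, "tx": 0, "ty": 0, "tz": 0, "ax": 0, "ay": 0, "az": 0}, {"claw": 0, "tx": 0, "ty": 0, "tz": 0, "ax": 0, "ay": 0, "az": 0}, {"claw": 0, "tx": 0, "ty": 0, "tz": 0, "ax": 0, "ay": 0, "az": 0}]'

```text
clock: 3.9
tcp_pos: [0.4508, 0.2441, 0.3559]
orientation: [0.273, 2.975, 0.802]
contact_force: [2.2, -0.1, -0.3]
grip_width: 0.0855
gripper_force: 0.0
```

Run:
```python
from h import *
g=np.array([.4744,.3688,.1344]); m=g+AX*.018
delta(g+AX*.255,RS)
T,im=shot('wrist','w3.png')
for t in ['socket_mouth','sleeve_grip','outlet']: print(t,find(t,'wrist',T))
def ringpts(c,rad):
    x=np.cross(AX,[0,0,1]);x/=np.linalg.norm(x);y=np.cross(AX,x)
    return np.array([proj('wrist',T,c+rad*(np.cos(a)*x+np.sin(a)*y)) for a in np.linspace(0,6.283,60)])
big=cv2.resize(im[:,:,::-1],None,fx=3,fy=3,interpolation=cv2.INTER_CUBIC)
for rad in (.014,.0195): cv2.polylines(big,[(ringpts(m,rad)*3+1).astype(int)],True,(255,0,255),1)
u,v=(proj('wrist',T,m)*3).astype(int); print(u/3,v/3)
cv2.imwrite('pics/w3c.png',big[max(0,v-270):v+270,max(0,u-270):u+270])
```

```text
shift in present tool mm [-0.2 -0.9  0.3] turn deg [ 0.18 -0.05  0.12] shift in target tool mm [-0.2 -0.9  0.3]
socket_mouth [(0.6, array([0.4729, 0.361 , 0.1457]))]
sleeve_grip []
outlet [(0.72, array([0.481 , 0.3841, 0.0041]))]
277.0 226.33333333333334
```

View pics/w3c.png

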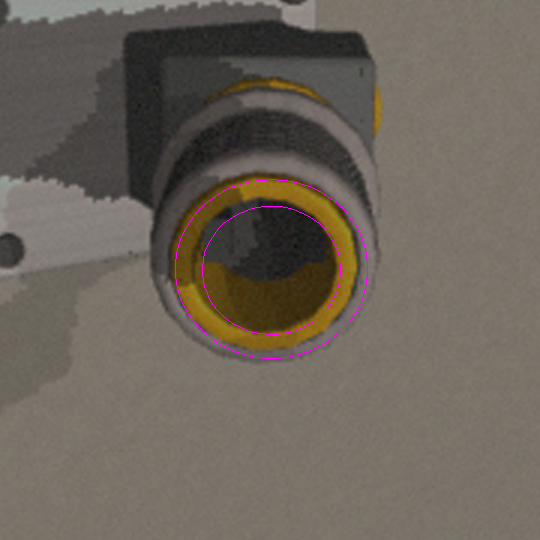

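The overlay nearly matches: the ring centre is at (264,261) against (271,268) drawn (x3 scale). So the mouth is 1.3 mm towards -y of the tool and about 2.5 mm deeper. I'll correct for that and advance.

Emit:
arm_command --plan '[{"claw": 0, "tx": 0, "ty": -0.002, "tz": 0.012, "ax": 0, "ay": 0, "az": 0}, {"claw": 0, "tx": 0, "ty": 0, "tz": 0.012, "ax": 0, "ay": 0, "az": 0}, {"claw": 0, "tx": 0, "ty": 0, "tz": 0.012, "ax": 0, "ay": 0, "az": 0}, {"claw": 0, "tx": 0, "ty": 0, "tz": 0.012, "ax": 0, "ay": 0, "az": 0}, {"claw": 0, "tx": 0, "ty": 0, "tz": 0.012, "ax": 0, "ay": 0, "az": 0}, {"claw": 0, "tx": 0, "ty": 0, "tz": 0.012, "ax": 0, "ay": 0, "az": 0}, {"claw": 0, "tx": 0, "ty": 0, "tz": 0.012, "ax": 0, "ay": 0, "az": 0}, {"claw": 0, "tx": 0, "ty": 0, "tz": 0.012, "ax": 0, "ay": 0, "az": 0}, {"claw": 0, "tx": 0, "ty": 0, "tz": 0.004, "ax": 0, "ay": 0, "az": 0}, {"claw": 0, "tx": 0, "ty": 0, "tz": 0, "ax": 0, "ay": 0, "az": 0}]'

```text
clock: 4.93
tcp_pos: [0.4593, 0.2918, 0.2667]
orientation: [0.274, 2.978, 0.801]
contact_force: [0.4, 0.7, -0.2]
grip_width: 0.0852
gripper_force: 0.0
```

Emit:
arm_command --plan '[{"claw": 0.2, "tx": 0, "ty": 0, "tz": 0, "ax": 0, "ay": 0, "az": 0}, {"claw": 0.3, "tx": 0, "ty": 0, "tz": 0, "ax": 0, "ay": 0, "az": 0}, {"claw": 0.4, "tx": 0, "ty": 0, "tz": 0, "ax": 0, "ay": 0, "az": 0}, {"claw": 0.5, "tx": 0, "ty": 0, "tz": 0, "ax": 0, "ay": 0, "az": 0}, {"claw": 0.6, "tx": 0, "ty": 0, "tz": 0, "ax": 0, "ay": 0, "az": 0}, {"claw": 0.7, "tx": 0, "ty": 0, "tz": 0, "ax": 0, "ay": 0, "az": 0}, {"claw": 0.7, "tx": 0, "ty": 0, "tz": 0, "ax": 0, "ay": 0, "az": 0}, {"claw": 0.7, "tx": 0, "ty": 0, "tz": 0, "ax": 0, "ay": 0, "az": 0}, {"claw": 0.7, "tx": 0, "ty": 0, "tz": 0, "ax": 0, "ay": 0, "az": 0}, {"claw": 0.7, "tx": 0, "ty": 0, "tz": 0, "ax": 0, "ay": 0, "az": 0}]' --squeeze 60

```text
clock: 5.77
tcp_pos: [0.4598, 0.2911, 0.268]
orientation: [0.275, 2.975, 0.801]
contact_force: [-0.1, -4.2, 2.1]
grip_width: 0.0468
gripper_force: 65.6
```

Emit:
arm_command --plan '[{"claw": 0.7, "tx": 0, "ty": 0, "tz": 0.002, "ax": 0, "ay": 0, "az": 0}, {"claw": 0.7, "tx": 0, "ty": 0, "tz": 0.002, "ax": 0, "ay": 0, "az": 0}, {"claw": 0.7, "tx": 0, "ty": 0, "tz": 0.002, "ax": 0, "ay": 0, "az": 0}, {"claw": 0.7, "tx": 0, "ty": 0, "tz": 0.002, "ax": 0, "ay": 0, "az": 0}, {"claw": 0.7, "tx": 0, "ty": 0, "tz": 0.002, "ax": 0, "ay": 0, "az": 0}, {"claw": 0.7, "tx": 0, "ty": 0, "tz": 0.002, "ax": 0, "ay": 0, "az": 0}, {"claw": 0.7, "tx": 0, "ty": 0, "tz": 0.002, "ax": 0, "ay": 0, "az": 0}, {"claw": 0.7, "tx": 0, "ty": 0, "tz": 0.001, "ax": 0, "ay": 0, "az": 0}, {"claw": 0.7, "tx": 0, "ty": 0, "tz": 0, "ax": 0, "ay": 0, "az": 0}, {"claw": 0.7, "tx": 0, "ty": 0, "tz": 0, "ax": 0, "ay": 0, "az": 0}]'

```text
clock: 6.6
tcp_pos: [0.4613, 0.2985, 0.255]
orientation: [0.275, 2.975, 0.801]
contact_force: [-0.7, -6.8, 6.1]
grip_width: 0.0467
gripper_force: 66.3
```

Emit:
arm_command --plan '[{"claw": 0.7, "tx": 0, "ty": 0, "tz": 0.001, "ax": 0, "ay": 0, "az": 0}, {"claw": 0.7, "tx": 0, "ty": 0, "tz": 0.001, "ax": 0, "ay": 0, "az": 0}, {"claw": 0.7, "tx": 0, "ty": 0, "tz": 0, "ax": 0, "ay": 0, "az": 0}, {"claw": 0.7, "tx": 0, "ty": 0, "tz": 0, "ax": 0, "ay": 0, "az": 0}, {"claw": 0.7, "tx": 0, "ty": 0, "tz": 0, "ax": 0, "ay": 0, "az": 0}, {"claw": 0.7, "tx": 0, "ty": 0, "tz": 0, "ax": 0, "ay": 0, "az": 0}, {"claw": 0.7, "tx": 0, "ty": 0, "tz": 0, "ax": 0, "ay": 0, "az": 0}, {"claw": 0.7, "tx": 0, "ty": 0, "tz": 0, "ax": 0, "ay": 0, "az": 0}, {"claw": 0.7, "tx": 0, "ty": 0, "tz": 0, "ax": 0, "ay": 0, "az": 0}, {"claw": 0.7, "tx": 0, "ty": 0, "tz": 0, "ax": 0, "ay": 0, "az": 0}]'

```text
clock: 7.43
tcp_pos: [0.4614, 0.2984, 0.2548]
orientation: [0.275, 2.975, 0.803]
contact_force: [-8.8, -19.5, 28.3]
grip_width: 0.0463
gripper_force: 69.4
```

It has hit the stop: the force rose to 35 N without motion after about 15 mm of travel. Release, back off and check.

Emit:
arm_command --plan '[{"claw": 0.7, "tx": 0, "ty": 0, "tz": -0.002, "ax": 0, "ay": 0, "az": 0}, {"claw": 0.5, "tx": 0, "ty": 0, "tz": 0, "ax": 0, "ay": 0, "az": 0}, {"claw": 0.2, "tx": 0, "ty": 0, "tz": 0, "ax": 0, "ay": 0, "az": 0}, {"claw": 0, "tx": 0, "ty": 0, "tz": 0, "ax": 0, "ay": 0, "az": 0}, {"claw": 0, "tx": 0, "ty": 0, "tz": 0, "ax": 0, "ay": 0, "az": 0}, {"claw": 0, "tx": 0, "ty": 0, "tz": 0, "ax": 0, "ay": 0, "az": 0}, {"claw": 0, "tx": 0, "ty": 0, "tz": -0.003, "ax": 0, "ay": 0, "az": 0}, {"claw": 0, "tx": 0, "ty": 0, "tz": -0.01, "ax": 0, "ay": 0, "az": 0}, {"claw": 0, "tx": 0, "ty": 0, "tz": -0.016, "ax": 0, "ay": 0, "az": 0}, {"claw": 0, "tx": 0, "ty": 0, "tz": -0.02, "ax": 0, "ay": 0, "az": 0}]'

```text
clock: 8.27
tcp_pos: [0.456, 0.2742, 0.2976]
orientation: [0.274, 2.978, 0.801]
contact_force: [-0.5, -0.5, -0.7]
grip_width: 0.0853
gripper_force: 0.0
```

Emit:
arm_command --plan '[{"claw": 0, "tx": 0, "ty": 0, "tz": -0.02, "ax": 0, "ay": 0, "az": 0}, {"claw": 0, "tx": 0, "ty": 0, "tz": -0.02, "ax": 0, "ay": 0, "az": 0}, {"claw": 0, "tx": 0, "ty": 0, "tz": -0.02, "ax": 0, "ay": 0, "az": 0}, {"claw": 0, "tx": 0, "ty": 0, "tz": -0.01, "ax": 0, "ay": 0, "az": 0}, {"claw": 0, "tx": 0, "ty": 0, "tz": 0, "ax": 0, "ay": 0, "az": 0}, {"claw": 0, "tx": 0, "ty": 0, "tz": 0, "ax": 0, "ay": 0, "az": 0}, {"claw": 0, "tx": 0, "ty": 0, "tz": 0, "ax": 0, "ay": 0, "az": 0}, {"claw": 0, "tx": 0, "ty": 0, "tz": 0, "ax": 0, "ay": 0, "az": 0}, {"claw": 0, "tx": 0, "ty": 0, "tz": 0, "ax": 0, "ay": 0, "az": 0}, {"claw": 0, "tx": 0, "ty": 0, "tz": 0, "ax": 0, "ay": 0, "az": 0}]'

```text
clock: 9.1
tcp_pos: [0.4499, 0.2402, 0.3571]
orientation: [0.274, 2.978, 0.801]
contact_force: [0.5, 0.3, 0.5]
grip_width: 0.0854
gripper_force: 0.0
```

Run:
```python
from h import *
T,im=shot('wrist','w4.png'); o=r.get_obs(); print(o['tcp_pos'])
Rm=R.from_rotvec(o['orientation']).as_matrix(); print('-z',-Rm[:,2])
m=np.array([.4744,.3688,.1344])+AX*.0155 -Rm[:,1]*.0013
def ringpts(c,rad):
    x=np.cross(AX,[0,0,1]);x/=np.linalg.norm(x);y=np.cross(AX,x)
    return np.array([proj('wrist',T,c+rad*(np.cos(a)*x+np.sin(a)*y)) for a in np.linspace(0,6.283,60)])
big=cv2.resize(im[:,:,::-1],None,fx=3,fy=3,interpolation=cv2.INTER_CUBIC)
for c,rad in ((m,.014),(m,.0195),(m-AX*.0135,.024),(m-.078*AX,.0195)): cv2.polylines(big,[(ringpts(c,rad)*3+1).astype(int)],True,(255,0,255),1)
u,v=(proj('wrist',T,m)*3).astype(int); print(u/3,v/3)
cv2.imwrite('pics/w4c.png',big[max(0,v-270):v+270,max(0,u-270):u+270])
print(find('socket_mouth','wrist',T),find('sleeve_grip','wrist',T))
vT=campose('scene');r.grab_frame('scene');print(find('filter_grip','scene',vT),find('park','scene',vT))
```

```text
[0.44996825 0.24018112 0.3572244 ]
-z [-0.0901284  -0.4935186   0.86505275]
280.0 224.0
[(0.6, array([0.4734, 0.3618, 0.1456])), (0.24, array([0.5311, 0.1853, 0.    ]))] [(0.49, array([0.5394, 0.1902, 0.0054]))]
[(0.7, array([0.5338, 0.1861, 0.0773]))] [(0.62, array([0.5344, 0.1895, 0.0009]))]
```

View pics/w4c.png

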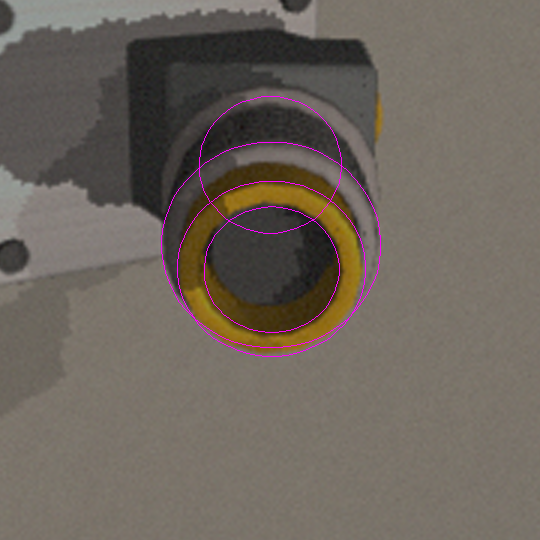

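The sleeve is held back (the brass tube stands proud, the jaws are open) and the predicted bore circle fits. Now to the filter.

Run:
```python
from h import *
delta([.534,.187,.333],RV)
```

```text
shift in present tool mm [-92.2 -44.3   2.9] turn deg [30.15 -0.05  0.08] shift in target tool mm [-92.2 -36.7  24.8]
```

Emit:
arm_command --plan '[{"claw": 0, "tx": -0.01, "ty": 0, "tz": 0, "ax": 5, "ay": 0, "az": 0}, {"claw": 0, "tx": -0.01, "ty": 0, "tz": 0, "ax": 5, "ay": 0, "az": 0}, {"claw": 0, "tx": -0.01, "ty": 0, "tz": 0, "ax": 5, "ay": 0, "az": 0}, {"claw": 0, "tx": -0.01, "ty": 0, "tz": 0, "ax": 5, "ay": 0, "az": 0}, {"claw": 0, "tx": -0.01, "ty": 0, "tz": 0, "ax": 5, "ay": 0, "az": 0}, {"claw": 0, "tx": -0.01, "ty": 0, "tz": 0, "ax": 5, "ay": 0, "az": 0}, {"claw": 0, "tx": -0.016, "ty": -0.018, "tz": 0.012, "ax": 0, "ay": 0, "az": 0}, {"claw": 0, "tx": -0.016, "ty": -0.018, "tz": 0.012, "ax": 0, "ay": 0, "az": 0}, {"claw": 0, "tx": 0, "ty": 0, "tz": 0, "ax": 0, "ay": 0, "az": 0}, {"claw": 0, "tx": 0, "ty": 0, "tz": 0, "ax": 0, "ay": 0, "az": 0}]'

```text
clock: 10.23
tcp_pos: [0.5343, 0.1864, 0.333]
orientation: [-0.292, -3.127, -0.002]
contact_force: [-0.1, -0.1, 0.0]
grip_width: 0.0854
gripper_force: 0.0
```

Run:
```python
from h import *
delta([.534,.187,.333],RV)
T,im=shot('wrist','w5.png')
for t in ['filter_grip','park']: print(find(t,'wrist',T),find(t,'wrist',T,'box'))
c=np.array([.534,.187,0])
big=cv2.resize(im[:,:,::-1],None,fx=2,fy=2,interpolation=cv2.INTER_CUBIC)
for z,rad in ((.106,.02),(.050,.0175),(.05,.02)):
    q=np.array([proj('wrist',T,c+[rad*np.cos(a),rad*np.sin(a),z]) for a in np.linspace(0,6.283,60)]); cv2.polylines(big,[(q*2).astype(int)],True,(255,0,255),1)
u,v=(proj('wrist',T,c+[0,0,.08])*2).astype(int); print(u/2,v/2)
cv2.imwrite('pics/w5c.png',big[max(0,v-250):v+250,max(0,u-250):u+250])
```

```text
shift in present tool mm [0.4 0.5 0. ] turn deg [ 0.07 -0.08 -0.08] shift in target tool mm [0.4 0.5 0. ]
[(0.79, array([0.5312, 0.1904, 0.0796]))] [(0.87, array([0.5251, 0.1902, 0.1056]))]
[(0.77, array([5.345e-01, 1.889e-01, 3.000e-04]))] [(0.85, array([0.5151, 0.1921, 0.0404]))]
280.5 216.5
```

View pics/w5c.png

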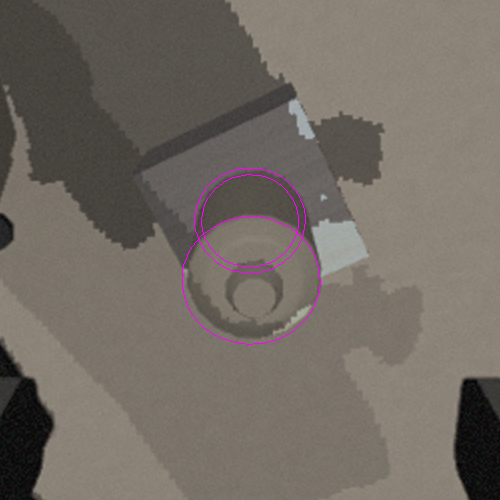

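The top circle of the filter body coincides with the prediction (centre (252,280) in the crop). Descend and grasp.

Emit:
arm_command --plan '[{"claw": 0, "tx": 0, "ty": 0, "tz": 0.012, "ax": 0, "ay": 0, "az": 0}, {"claw": 0, "tx": 0, "ty": 0, "tz": 0.012, "ax": 0, "ay": 0, "az": 0}, {"claw": 0, "tx": 0, "ty": 0, "tz": 0.012, "ax": 0, "ay": 0, "az": 0}, {"claw": 0, "tx": 0, "ty": 0, "tz": 0.012, "ax": 0, "ay": 0, "az": 0}, {"claw": 0, "tx": 0, "ty": 0, "tz": 0.012, "ax": 0, "ay": 0, "az": 0}, {"claw": 0, "tx": 0, "ty": 0, "tz": 0.012, "ax": 0, "ay": 0, "az": 0}, {"claw": 0, "tx": 0, "ty": 0, "tz": 0.012, "ax": 0, "ay": 0, "az": 0}, {"claw": 0, "tx": 0, "ty": 0, "tz": 0.012, "ax": 0, "ay": 0, "az": 0}, {"claw": 0, "tx": 0, "ty": 0, "tz": 0.004, "ax": 0, "ay": 0, "az": 0}, {"claw": 0, "tx": 0, "ty": 0, "tz": 0, "ax": 0, "ay": 0, "az": 0}]'

```text
clock: 11.32
tcp_pos: [0.5335, 0.188, 0.2323]
orientation: [-0.287, -3.126, -0.002]
contact_force: [0.1, -0.9, 0.3]
grip_width: 0.0855
gripper_force: 0.0
```

Emit:
arm_command --plan '[{"claw": 0.2, "tx": 0, "ty": 0, "tz": 0, "ax": 0, "ay": 0, "az": 0}, {"claw": 0.3, "tx": 0, "ty": 0, "tz": 0, "ax": 0, "ay": 0, "az": 0}, {"claw": 0.4, "tx": 0, "ty": 0, "tz": 0, "ax": 0, "ay": 0, "az": 0}, {"claw": 0.5, "tx": 0, "ty": 0, "tz": 0, "ax": 0, "ay": 0, "az": 0}, {"claw": 0.6, "tx": 0, "ty": 0, "tz": 0, "ax": 0, "ay": 0, "az": 0}, {"claw": 0.7, "tx": 0, "ty": 0, "tz": 0, "ax": 0, "ay": 0, "az": 0}, {"claw": 0.8, "tx": 0, "ty": 0, "tz": 0, "ax": 0, "ay": 0, "az": 0}, {"claw": 0.8, "tx": 0, "ty": 0, "tz": 0, "ax": 0, "ay": 0, "az": 0}, {"claw": 0.8, "tx": 0, "ty": 0, "tz": 0, "ax": 0, "ay": 0, "az": 0}, {"claw": 0.8, "tx": 0, "ty": 0, "tz": 0, "ax": 0, "ay": 0, "az": 0}]' --squeeze 80

```text
clock: 12.15
tcp_pos: [0.5343, 0.1882, 0.2347]
orientation: [0.288, 3.127, 0.005]
contact_force: [-0.9, -0.1, 5.6]
grip_width: 0.0384
gripper_force: 79.8
```

Emit:
arm_command --plan '[{"claw": 0.8, "tx": 0, "ty": 0, "tz": -0.004, "ax": 0, "ay": 0, "az": 0}, {"claw": 0.8, "tx": 0, "ty": 0, "tz": -0.008, "ax": 0, "ay": 0, "az": 0}, {"claw": 0.8, "tx": 0, "ty": 0, "tz": -0.014, "ax": 0, "ay": 0, "az": 0}, {"claw": 0.8, "tx": 0, "ty": 0, "tz": -0.016, "ax": 0, "ay": 0, "az": 0}, {"claw": 0.8, "tx": 0, "ty": 0, "tz": -0.016, "ax": 0, "ay": 0, "az": 0}, {"claw": 0.8, "tx": 0, "ty": 0, "tz": -0.016, "ax": 0, "ay": 0, "az": 0}, {"claw": 0.8, "tx": 0, "ty": 0, "tz": -0.016, "ax": 0, "ay": 0, "az": 0}, {"claw": 0.8, "tx": 0, "ty": 0, "tz": -0.016, "ax": 0, "ay": 0, "az": 0}, {"claw": 0.8, "tx": 0, "ty": 0, "tz": -0.014, "ax": 0, "ay": 0, "az": 0}, {"claw": 0.8, "tx": 0, "ty": 0, "tz": 0, "ax": 0, "ay": 0, "az": 0}]'

```text
clock: 12.98
tcp_pos: [0.5347, 0.1879, 0.3569]
orientation: [0.288, 3.124, 0.008]
contact_force: [0.8, 1.1, -2.6]
grip_width: 0.0382
gripper_force: 80.4
```

Run:
```python
from h import *
m=np.array([.4744,.3688,.1344])+AX*.0155-RS[:,1]*.0013
delta(m+AX*(.155+.074+.025),RS)
T,im=shot('wrist','w6.png'); o=r.get_obs(); R0=R.from_rotvec(o['orientation']).as_matrix()
for t in ['filter_grip','filter_tip']:
    for c in ['wrist','side','scene']:
        if c!='wrist' and t=='filter_grip': r.grab_frame(c)
        for cf,p in find(t,c,campose(c,o))[:1]: print(t,c,cf,(R0.T@(p-o['tcp_pos'])*1e3).round(1))
```

```text
shift in present tool mm [ 92.5  31.  -10.4] turn deg [-29.68   0.18   0.13] shift in target tool mm [92.6 31.8  6.6]
filter_grip wrist 0.65 [  2.7   1.2 155.9]
filter_grip side 0.84 [ 1.000e-01 -6.500e+00  1.614e+02]
filter_tip wrist 0.91 [ -3.2   1.7 235. ]
filter_tip side 0.78 [  1.1   0.8 230.7]
filter_tip scene 0.76 [  4.3  -1.6 232. ]
```

The filter is held with its tip at about (0,0,230) mm in the tool frame, as expected. Next: swing it to the axis.

Emit:
arm_command --plan '[{"claw": 0.8, "tx": 0.013, "ty": 0, "tz": -0.006, "ax": -5, "ay": 0, "az": 0}, {"claw": 0.8, "tx": 0.013, "ty": 0, "tz": -0.006, "ax": -5, "ay": 0, "az": 0}, {"claw": 0.8, "tx": 0.013, "ty": 0, "tz": -0.006, "ax": -5, "ay": 0, "az": 0}, {"claw": 0.8, "tx": 0.013, "ty": 0, "tz": -0.006, "ax": -5, "ay": 0, "az": 0}, {"claw": 0.8, "tx": 0.013, "ty": 0, "tz": -0.006, "ax": -5, "ay": 0, "az": 0}, {"claw": 0.8, "tx": 0.013, "ty": 0, "tz": -0.006, "ax": -4.7, "ay": 0.2, "az": 0.1}, {"claw": 0.8, "tx": 0.013, "ty": 0, "tz": 0, "ax": 0, "ay": 0, "az": 0}, {"claw": 0.8, "tx": 0, "ty": 0.01, "tz": 0, "ax": 0, "ay": 0, "az": 0}, {"claw": 0.8, "tx": 0, "ty": 0, "tz": 0, "ax": 0, "ay": 0, "az": 0}, {"claw": 0.8, "tx": 0, "ty": 0, "tz": 0, "ax": 0, "ay": 0, "az": 0}]'

```text
clock: 14.27
tcp_pos: [0.4447, 0.2057, 0.3936]
orientation: [0.274, 2.982, 0.793]
contact_force: [-1.2, -0.3, -1.8]
grip_width: 0.0382
gripper_force: 80.9
```

Run:
```python
from h import *
m=np.array([.4744,.3688,.1344])+AX*.0155-RS[:,1]*.0013
delta(m+AX*(.155+.074+.025),RS)
```

```text
shift in present tool mm [ 0.6 12.8 37.8] turn deg [-0.24 -0.25  0.05] shift in target tool mm [ 0.8 12.7 37.8]
```

Emit:
arm_command --plan '[{"claw": 0.8, "tx": 0.0006, "ty": 0.004, "tz": 0, "ax": -0.25, "ay": -0.25, "az": 0}, {"claw": 0.8, "tx": 0, "ty": 0.004, "tz": 0.005, "ax": 0, "ay": 0, "az": 0}, {"claw": 0.8, "tx": 0, "ty": 0.004, "tz": 0.01, "ax": 0, "ay": 0, "az": 0}, {"claw": 0.8, "tx": 0, "ty": 0.001, "tz": 0.01, "ax": 0, "ay": 0, "az": 0}, {"claw": 0.8, "tx": 0, "ty": 0, "tz": 0.01, "ax": 0, "ay": 0, "az": 0}, {"claw": 0.8, "tx": 0, "ty": 0, "tz": 0.003, "ax": 0, "ay": 0, "az": 0}, {"claw": 0.8, "tx": 0, "ty": 0, "tz": 0, "ax": 0, "ay": 0, "az": 0}, {"claw": 0.8, "tx": 0, "ty": 0, "tz": 0, "ax": 0, "ay": 0, "az": 0}, {"claw": 0.8, "tx": 0, "ty": 0, "tz": 0, "ax": 0, "ay": 0, "az": 0}, {"claw": 0.8, "tx": 0, "ty": 0, "tz": 0, "ax": 0, "ay": 0, "az": 0}]'

```text
clock: 15.1
tcp_pos: [0.4499, 0.2349, 0.3675]
orientation: [0.278, 2.975, 0.8]
contact_force: [0.2, 1.2, -2.8]
grip_width: 0.0384
gripper_force: 80.9
```

Run:
```python
from h import *
m=np.array([.4744,.3688,.1344])+AX*.0155-RS[:,1]*.0013
delta(m+AX*(.155+.074+.025),RS)
out=[]
for n in ['wrist','side','scene']:
    T,im=shot(n,f'{n}7.png'); u,v=proj(n,T,m+AX*.01).astype(int); h=60 if n=='wrist' else 40
    if n=='wrist': s=6
    k=np.ascontiguousarray(im[:,:,::-1]); k=cv2.resize(k,None,fx=4,fy=4,interpolation=cv2.INTER_CUBIC)
    for P,Q in [(m-.04*AX,m+.1*AX)]: cv2.line(k,*[tuple((proj(n,T,x)*4+2).astype(int).tolist()) for x in (P,Q)],(255,0,255),1)
    c=k[max(0,4*(v-h)):4*(v+h),max(0,4*(u-h)):4*(u+h)]; out.append(cv2.resize(c,(266,int(266*c.shape[0]/c.shape[1]))) [:266])
H=min(o.shape[0] for o in out); cv2.imwrite('pics/al.png',np.hstack([o[:H] for o in out]))
```

```text
shift in present tool mm [0.6 0.  0.5] turn deg [ 0.12  0.04 -0.06] shift in target tool mm [0.6 0.  0.5]
```

View pics/al.png

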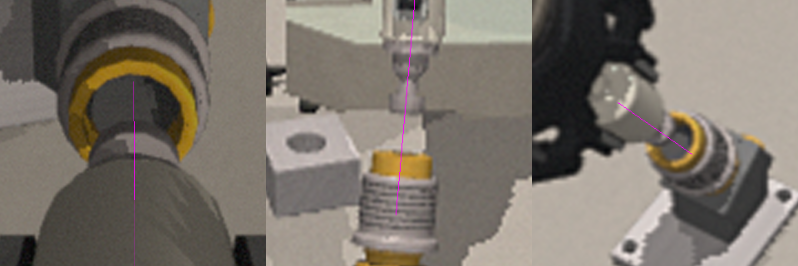

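The plug, the drawn axis and the socket line up in all three views: plug centre 135 against ring centre 135 in the wrist view, within a pixel or two in the side view. Insert.

Emit:
arm_command --plan '[{"claw": 0.8, "tx": 0.0005, "ty": 0, "tz": 0.006, "ax": 0, "ay": 0, "az": 0}, {"claw": 0.8, "tx": 0, "ty": 0, "tz": 0.006, "ax": 0, "ay": 0, "az": 0}, {"claw": 0.8, "tx": 0, "ty": 0, "tz": 0.006, "ax": 0, "ay": 0, "az": 0}, {"claw": 0.8, "tx": 0, "ty": 0, "tz": 0.004, "ax": 0, "ay": 0, "az": 0}, {"claw": 0.8, "tx": 0, "ty": 0, "tz": 0.003, "ax": 0, "ay": 0, "az": 0}, {"claw": 0.8, "tx": 0, "ty": 0, "tz": 0.003, "ax": 0, "ay": 0, "az": 0}, {"claw": 0.8, "tx": 0, "ty": 0, "tz": 0.003, "ax": 0, "ay": 0, "az": 0}, {"claw": 0.8, "tx": 0, "ty": 0, "tz": 0.002, "ax": 0, "ay": 0, "az": 0}, {"claw": 0.8, "tx": 0, "ty": 0, "tz": 0, "ax": 0, "ay": 0, "az": 0}, {"claw": 0.8, "tx": 0, "ty": 0, "tz": 0, "ax": 0, "ay": 0, "az": 0}]'

```text
clock: 16.08
tcp_pos: [0.4523, 0.2515, 0.3386]
orientation: [0.277, 2.976, 0.8]
contact_force: [0.3, 0.6, -3.0]
grip_width: 0.0383
gripper_force: 80.9
```

Run:
```python
from h import *
m=np.array([.4744,.3688,.1344])+AX*.0155-RS[:,1]*.0013
delta(m+AX*(.155+.074-.038),RS); o=r.get_obs(); print(R.from_rotvec(o['orientation']).as_matrix().T@o['contact_force'],o['moment'])
```

```text
shift in present tool mm [-0.2 -0.1 30. ] turn deg [ 0.09 -0.01 -0.04] shift in target tool mm [-0.2 -0.  30. ]
[-0.16503558 -0.90812276  2.89269681] [-0.76542564  0.11780311 -0.0092005 ]
```

Emit:
arm_command --plan '[{"claw": 0.8, "tx": 0, "ty": 0, "tz": 0.003, "ax": 0, "ay": 0, "az": 0}, {"claw": 0.8, "tx": 0, "ty": 0, "tz": 0.003, "ax": 0, "ay": 0, "az": 0}, {"claw": 0.8, "tx": 0, "ty": 0, "tz": 0.003, "ax": 0, "ay": 0, "az": 0}, {"claw": 0.8, "tx": 0, "ty": 0, "tz": 0.003, "ax": 0, "ay": 0, "az": 0}, {"claw": 0.8, "tx": 0, "ty": 0, "tz": 0.003, "ax": 0, "ay": 0, "az": 0}, {"claw": 0.8, "tx": 0, "ty": 0, "tz": 0.003, "ax": 0, "ay": 0, "az": 0}, {"claw": 0.8, "tx": 0, "ty": 0, "tz": 0.003, "ax": 0, "ay": 0, "az": 0}, {"claw": 0.8, "tx": 0, "ty": 0, "tz": 0, "ax": 0, "ay": 0, "az": 0}, {"claw": 0.8, "tx": 0, "ty": 0, "tz": 0, "ax": 0, "ay": 0, "az": 0}, {"claw": 0.8, "tx": 0, "ty": 0, "tz": 0, "ax": 0, "ay": 0, "az": 0}]'

```text
clock: 16.92
tcp_pos: [0.4544, 0.2619, 0.3202]
orientation: [0.278, 2.975, 0.8]
contact_force: [2.9, 1.1, -4.6]
grip_width: 0.0384
gripper_force: 81.1
```

Emit:
arm_command --plan '[{"claw": 0.8, "tx": 0, "ty": 0, "tz": 0.001, "ax": 0, "ay": 0, "az": 0}, {"claw": 0.8, "tx": 0, "ty": 0, "tz": 0.001, "ax": 0, "ay": 0, "az": 0}, {"claw": 0.8, "tx": 0, "ty": 0, "tz": 0.001, "ax": 0, "ay": 0, "az": 0}, {"claw": 0.8, "tx": 0, "ty": 0, "tz": 0.001, "ax": 0, "ay": 0, "az": 0}, {"claw": 0.8, "tx": 0, "ty": 0, "tz": 0.001, "ax": 0, "ay": 0, "az": 0}, {"claw": 0.8, "tx": 0, "ty": 0, "tz": 0.001, "ax": 0, "ay": 0, "az": 0}, {"claw": 0.8, "tx": 0, "ty": 0, "tz": 0.001, "ax": 0, "ay": 0, "az": 0}, {"claw": 0.8, "tx": 0, "ty": 0, "tz": 0, "ax": 0, "ay": 0, "az": 0}, {"claw": 0.8, "tx": 0, "ty": 0, "tz": 0, "ax": 0, "ay": 0, "az": 0}, {"claw": 0.8, "tx": 0, "ty": 0, "tz": 0, "ax": 0, "ay": 0, "az": 0}]'

```text
clock: 17.75
tcp_pos: [0.4545, 0.2656, 0.3143]
orientation: [0.276, 2.977, 0.8]
contact_force: [-0.2, -0.9, -1.9]
grip_width: 0.0382
gripper_force: 81.1
```

Run:
```python
from h import *
m=np.array([.4744,.3688,.1344])+AX*.0155-RS[:,1]*.0013
delta(m+AX*(.155+.074-.038),RS); o=r.get_obs(); print(R.from_rotvec(o['orientation']).as_matrix().T@o['contact_force'],o['moment'])
```

```text
shift in present tool mm [-0.6 -0.2  1.9] turn deg [ 0.09 -0.06 -0.02] shift in target tool mm [-0.5 -0.2  1.9]
[ 0.00229927 -1.70443416  1.19008794] [-0.86073541  0.03565615 -0.00890357]
```

Emit:
arm_command --plan '[{"claw": 0.8, "tx": 0, "ty": 0, "tz": 0.001, "ax": 0, "ay": 0, "az": 0}, {"claw": 0.8, "tx": 0, "ty": 0, "tz": 0.001, "ax": 0, "ay": 0, "az": 0}, {"claw": 0.8, "tx": 0, "ty": 0, "tz": 0.001, "ax": 0, "ay": 0, "az": 0}, {"claw": 0.8, "tx": 0, "ty": 0, "tz": 0, "ax": 0, "ay": 0, "az": 0}, {"claw": 0.8, "tx": 0, "ty": 0, "tz": 0, "ax": 0, "ay": 0, "az": 0}, {"claw": 0.8, "tx": 0, "ty": 0, "tz": 0, "ax": 0, "ay": 0, "az": 0}, {"claw": 0.8, "tx": 0, "ty": 0, "tz": 0, "ax": 0, "ay": 0, "az": 0}, {"claw": 0.8, "tx": 0, "ty": 0, "tz": 0, "ax": 0, "ay": 0, "az": 0}, {"claw": 0.8, "tx": 0, "ty": 0, "tz": 0, "ax": 0, "ay": 0, "az": 0}, {"claw": 0.8, "tx": 0, "ty": 0, "tz": 0, "ax": 0, "ay": 0, "az": 0}]'

```text
clock: 18.58
tcp_pos: [0.4548, 0.2665, 0.3124]
orientation: [0.277, 2.976, 0.801]
contact_force: [-4.7, -7.2, 8.6]
grip_width: 0.0385
gripper_force: 82.9
```

Emit:
arm_command --plan '[{"claw": 0.8, "tx": 0, "ty": 0, "tz": 0.0005, "ax": 0, "ay": 0, "az": 0}, {"claw": 0.8, "tx": 0, "ty": 0, "tz": 0.0005, "ax": 0, "ay": 0, "az": 0}, {"claw": 0.8, "tx": 0, "ty": 0, "tz": 0, "ax": 0, "ay": 0, "az": 0}, {"claw": 0.8, "tx": 0, "ty": 0, "tz": 0, "ax": 0, "ay": 0, "az": 0}, {"claw": 0.8, "tx": 0, "ty": 0, "tz": 0, "ax": 0, "ay": 0, "az": 0}, {"claw": 0.8, "tx": 0, "ty": 0, "tz": 0, "ax": 0, "ay": 0, "az": 0}, {"claw": 0.8, "tx": 0, "ty": 0, "tz": 0, "ax": 0, "ay": 0, "az": 0}, {"claw": 0.8, "tx": 0, "ty": 0, "tz": 0, "ax": 0, "ay": 0, "az": 0}, {"claw": 0.8, "tx": 0, "ty": 0, "tz": 0, "ax": 0, "ay": 0, "az": 0}, {"claw": 0.8, "tx": 0, "ty": 0, "tz": 0, "ax": 0, "ay": 0, "az": 0}]'

```text
clock: 19.42
tcp_pos: [0.4548, 0.2664, 0.3124]
orientation: [0.277, 2.976, 0.802]
contact_force: [-8.9, -12.8, 18.5]
grip_width: 0.0386
gripper_force: 84.1
```

Run:
```python
from h import *
m=np.array([.4744,.3688,.1344])+AX*.0155-RS[:,1]*.0013
out=[]
for n in ['wrist','side','scene']:
    T,im=shot(n,f'{n}8.png'); u,v=proj(n,T,m).astype(int); h=60 if n=='wrist' else 35
    c=im[max(0,v-h):v+h,max(0,u-h):u+h,::-1]; out.append(cv2.resize(c,(266,266),interpolation=cv2.INTER_CUBIC))
    print(n,find('sleeve_grip',n,T)[:1])
cv2.imwrite('pics/ins.png',np.hstack(out)); o=r.get_obs(); print(R.from_rotvec(o['orientation']).as_matrix().T@o['contact_force'],'expect fwd',m-.018*AX,'back',m-.0295*AX)
```

```text
wrist []
side [(0.58, array([0.4778, 0.3678, 0.128 ]))]
scene [(0.72, array([0.4723, 0.3669, 0.1361]))]
[  6.49005819  -2.40438883 -24.93509171] expect fwd [0.47442287 0.36892217 0.13158494] back [0.47548087 0.37457444 0.1216259 ]
```

View pics/ins.png

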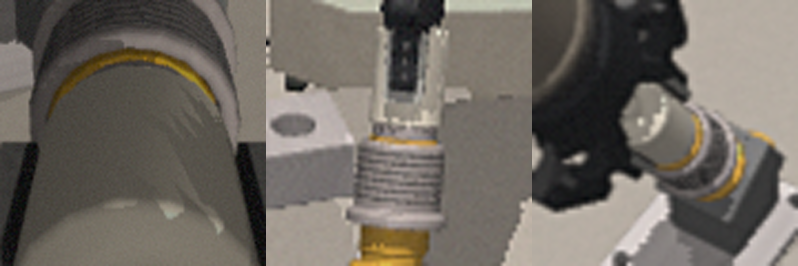

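The sleeve is forward again, with only a thin brass rim showing as at the start, and the shoulder sits on the mouth. Release and withdraw along the axis.

Emit:
arm_command --plan '[{"claw": 0.8, "tx": 0, "ty": 0, "tz": -0.0015, "ax": 0, "ay": 0, "az": 0}, {"claw": 0.6, "tx": 0, "ty": 0, "tz": 0, "ax": 0, "ay": 0, "az": 0}, {"claw": 0.3, "tx": 0, "ty": 0, "tz": 0, "ax": 0, "ay": 0, "az": 0}, {"claw": 0, "tx": 0, "ty": 0, "tz": 0, "ax": 0, "ay": 0, "az": 0}, {"claw": 0, "tx": 0, "ty": 0, "tz": 0, "ax": 0, "ay": 0, "az": 0}, {"claw": 0, "tx": 0, "ty": 0, "tz": 0, "ax": 0, "ay": 0, "az": 0}, {"claw": 0, "tx": 0, "ty": 0, "tz": -0.005, "ax": 0, "ay": 0, "az": 0}, {"claw": 0, "tx": 0, "ty": 0, "tz": -0.012, "ax": 0, "ay": 0, "az": 0}, {"claw": 0, "tx": 0, "ty": 0, "tz": -0.015, "ax": 0, "ay": 0, "az": 0}, {"claw": 0, "tx": 0, "ty": 0, "tz": -0.015, "ax": 0, "ay": 0, "az": 0}]'

```text
clock: 20.55
tcp_pos: [0.4506, 0.2427, 0.354]
orientation: [0.277, 2.976, 0.8]
contact_force: [-1.4, -0.8, 0.4]
grip_width: 0.0858
gripper_force: 0.0
```

Emit:
arm_command --plan '[{"claw": 0, "tx": 0, "ty": 0, "tz": -0.015, "ax": 0, "ay": 0, "az": 0}, {"claw": 0, "tx": 0, "ty": 0, "tz": -0.015, "ax": 0, "ay": 0, "az": 0}, {"claw": 0, "tx": 0, "ty": 0, "tz": -0.015, "ax": 0, "ay": 0, "az": 0}, {"claw": 0, "tx": 0, "ty": 0, "tz": -0.01, "ax": 0, "ay": 0, "az": 0}, {"claw": 0, "tx": 0, "ty": 0, "tz": 0, "ax": 0, "ay": 0, "az": 0}, {"claw": 0, "tx": 0, "ty": 0, "tz": 0, "ax": 0, "ay": 0, "az": 0}, {"claw": 0, "tx": 0, "ty": 0, "tz": 0, "ax": 0, "ay": 0, "az": 0}, {"claw": 0, "tx": 0, "ty": 0, "tz": 0, "ax": 0, "ay": 0, "az": 0}, {"claw": 0, "tx": 0, "ty": 0, "tz": 0, "ax": 0, "ay": 0, "az": 0}, {"claw": 0, "tx": 0, "ty": 0, "tz": 0, "ax": 0, "ay": 0, "az": 0}]'

```text
clock: 21.38
tcp_pos: [0.4455, 0.2165, 0.3999]
orientation: [0.277, 2.977, 0.8]
contact_force: [0.1, -0.5, -0.0]
grip_width: 0.0856
gripper_force: 0.0
```

Run:
```python
from h import *
m=np.array([.4744,.3688,.1344])+AX*.0155-RS[:,1]*.0013
print('expect grip',m+.036*AX,'sleeve fwd',m-.018*AX,'back',m-.0295*AX)
for n in ['wrist','side','scene']:
    T,im=shot(n,n+'9.png'); print(n,find('filter_grip',n,T)[:1],find('sleeve_grip',n,T)[:1])
print(r.get_obs()['contact_force'])
```

```text
expect grip [0.46945485 0.34238107 0.17834912] sleeve fwd [0.47442287 0.36892217 0.13158494] back [0.47548087 0.37457444 0.1216259 ]
wrist [(0.61, array([0.4678, 0.3407, 0.1777]))] []
side [(0.75, array([0.4696, 0.335 , 0.1723]))] [(0.63, array([0.4773, 0.3678, 0.1268]))]
scene [(0.62, array([0.467 , 0.3407, 0.1735]))] [(0.55, array([0.4702, 0.3718, 0.1319]))]
[ 0.41254906  0.50932416 -0.28787909]
```

The filter sits at the fully-home position, with the sleeve forward and the robot clear of everything.

```bash
python3 -c "
from bench import r
print(r.hand_in())"
```

```text
the job is handed in; nothing more can be done
None
```

The job is handed in: the sleeve was pulled back until it caught, then the filter was pushed fully home; the cameras then showed the sleeve sprung forward and the filter seated, with the gripper clear at about 21 s (no pull test was done on the lock).

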